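Turn a graphite block round a post and seat it in its corner

TASK

Turn the square graphite block a quarter turn by pushing it round against the upright steel post, so that its groove lines up with the notch in the far bar. Then press it firmly home, holding about 12 N for a second, first against the long side bar on the left and then against the notched far bar, so that it ends flush with both. Graphite is brittle: never push it with more than 30 N, keep it flat on the plate, leave the other things where they are, and let go at the end.

Things in the scene. Friction and masses are not known exactly. Their poses are not given: they have to be found in the camera images.
- block: Loose square block of dark grey graphite, 100 x 100 mm, 30 mm high, about 0.5 kg, lying on the plate, too wide to be gripped. A straight groove, 10 mm wide and 6 mm deep, runs across the middle of its top from side to side. Origin: centre of its underside; x axis along the groove, z up. At the start the groove runs crosswise, along the plate's y axis within 0.16 rad.
- jig: Fixed aluminium plate, 320 mm (x) by 350 mm (y), 8 mm thick, lying flat on the bench, bolted down; origin at the centre of its underside (bench level), x pointing away from the robot (within 0.35 rad), y to the left, z up. It carries the post, the two bars and a brass rod rest, 29 mm high over the plate, at plate (140, 55) mm; all rigid.
- post: Fixed upright steel post, 20 mm in diameter, 50 mm high; origin at the centre of its foot, on the plate's top, at plate (-30, 10) mm. At the start the block's middle is 70 to 100 mm right (-y) of the post and 16 to 28 mm nearer (-x). With its left side against the post, pushing its near side away (+x) close to the right end swings it counter-clockwise (from above) round the post.
- side_bar: Fixed dark steel bar along the left part of the plate, 170 mm long (along x), 20 mm wide, 18 mm high; origin at the centre of its underside, at plate (40, 115) mm; the block is seated against its right (-y) face, at plate y = 105 mm.
- far_bar: Fixed dark steel bar at the far side, 100 mm long (along y), 20 mm wide, 18 mm high, in two halves with a 14 mm notch between them; origin at the centre of its underside, in the notch, at plate (110, 55) mm; the block is seated against its near (-x) face, at plate x = 100 mm.
- seat (a point): Where the centre of the block's underside must come: on the plate's top face, 50 mm from the side bar's face and 50 mm from the far bar's face, at plate (50, 55) mm, in line with the notch; axes as the plate's.
- mould: Bystander: loose brass optic mould, 38 mm in diameter, 36 mm high, standing on the plate near one corner (near left or far right); origin under its centre.
- collar: Bystander: loose dark steel ring, 42 mm in diameter, 22 mm high, lying on the plate near the other of these corners; origin under its centre.
- jar: Bystander: loose amber glass jar, 60 mm in diameter, 80 mm high, on the bench at the left.
- cup: Bystander: loose steel cup, 70 mm in diameter, 80 mm high, on the bench at the left.
- pick: Bystander: loose pick with a wooden handle, 200 mm long, lying on the bench at the right.
- paddle: Bystander: loose paddle with a wooden handle, 240 mm long, lying on the bench at the right.
- bottle: Bystander: loose small amber bottle, 44 mm in diameter, 90 mm high, on the bench at the right.
There are look-alikes about, which are no part of the job. Leave any green look-alike of the block alone.

How it is judged:
By the outcome, as a careful person would: the job done as asked, in the order asked, and still so for the second after the job is handed in, with the robot touching nothing.
It also fails if it takes over 72 s, if anything falls off the work surface, if the arm or the gripper's body presses on something with over 40 N, if the wrist force passes 120 N, or if a joint passes its speed limit or range.

ROBOT

A 6-joint arm with a two-finger parallel gripper is mounted at the origin on the work surface. World frame = base frame: x ahead of the robot, y to its left, z up, the work surface at z = 0. Lengths are in m, angles in rad, forces in N, time in s.
With the tool pointing down it reaches from about 0.3 to 0.95 m from the base axis. Payload 3.1 kg.
Tool frame: the origin (TCP) lies on the centre line of the jaws, within the pads' length; the fingertips stand 14 mm ahead of it and the grasp point (between the pads) lies 5 mm behind it; z points along the fingers, y is the line along which they close (so a half turn about z gives the same grasp; the last joint's range is limited). The gripper opens to 85 mm and grips with 20 to 120 N. Pads are 22 mm wide; open, the fingers measure 114 mm over their backs; the gripper's body (76 mm by 85 mm) begins 54 mm behind the grasp point. The pads swing forward as they close: fully open they stand 13 mm farther back than shut.
Start: joints at [1.269, 0.308, 1.634, -0, 1.2, -0.07], TCP at [0.144, 0.608, 0.245] pointing down, gripper open.
Joint ranges: [-3.06, 3.06], [-0.79, 1.96], [0.05, 2.63], [-1.19, 4.34], [0.05, 2.64], [-2.94, 2.94]. Speed limits (rad/s): [2.79, 2.79, 3.14, 3.14, 3.14, 3.14].

INTERFACE

Orientations are given as [roll, pitch, yaw] about the fixed x, y, z axes, in that order (R = Rz(yaw) Ry(pitch) Rx(roll)).
In Python, from cell import ctrl gives the robot as it stands. Calls block until the motion is done:
- ctrl.goto(position, orientation): joint-space move of the TCP to a pose.
- ctrl.move_straight(position, rot=None, velocity=0.15, threshold=None): straight line of the TCP; rot=None keeps the orientation; velocity is the mean speed in m/s. With threshold (N) it stops when the force on the tool has changed by that much, and returns True; else False.
- ctrl.move_j(angles): joint-space move.
- ctrl.gripper_to(opening): opening from 0.0 (shut) to 1.0 (fully open); the grip force is fixed at half the most; returns when the fingers have stopped.
- ctrl.wait(seconds).
- ctrl.solve_ik(position, orientation): joint angles nearest the present ones, or None.
- ctrl.get_state(): the state.
- ctrl.camera(name): name is "scene" or "side" or "wrist"; returns the picture (480x640x3 uint8, red, green, blue); there is no depth.
- ctrl.camera_model(name): a dict with "fx", "fy", "cx", "cy" (pixels), "rvec" (rotation vector, rad) and "tvec" (3), from world to camera coordinates, as OpenCV has them; the wrist camera has in their place "T_tool_cam" (4x4, takes a point from camera to tool coordinates, whose origin is the TCP and whose axes are the flange's). Camera axes: x right, y down, z forward; pixel columns grow to the right and rows downward; lengths in m; the calibration is good to about 2 mm. A picture is of the moment at which its call begins: read the wrist's pose just before it. camera_model takes no time and is no camera call.
A pose or a line that the arm cannot do raises ctrl.Unreachable and nothing moves.
- ctrl.finish_job(): hands the job in; it is judged then, once.
Trained networks look in the newest picture that a camera, given by its name, has taken for a name from the list of things; names that differ only in an ending like _2 or _b are one class to them, and where a whole thing is asked for, a point or a joint stands for the part that bears it (a point fixed in the world has none). Each returns a list of dicts, best first, with "conf" (0 to 1); they miss things now and then, are a little off and sometimes report something else, mostly with a low value. They report only what shows in the picture. A call takes as long as a camera call. They do not tell look-alikes from the thing itself.
- ctrl.recognise(camera, target): "xyz" ([x, y, z] in m, in world coordinates, good to about 4 mm: the middle of the surface that is visible of it).
- ctrl.outline_of(camera, target): "mask" (480x640 bool, what is visible of it).
The state is a dict: "time_s": time; "q": joint angles; "joint_vel": joint speeds; "effort": joint torques, N m; "position": TCP position; "eef_rot": TCP orientation; "contact_force": force on the tool from outside, world axes, zero at the start; "wrist_torque": the same for the moment, N m; "gripper_width": opening from 0.0 (shut) to 1.0 (fully open); "grasp_force": force on a finger pad.
Only numpy, scipy, OpenCV 4.12 (cv2) and the standard library are available. Lean on these libraries where they do the work, as an engineer would, in place of code of your own. Each camera call takes 0.05 s, during which the arm holds its last target. There are 200 camera calls.

## Working session

There is one attempt and no reset: what is moved stays moved. The work goes in short steps, each a Python script; the robot and the scene stay as the last script left them, time stands still between calls to the robot, and variables do not carry over. Pictures are saved under pics/ and viewed, at most 10 in all, crops included, and the job is handed in when it is done.

```bash
ls; mkdir -p pics; python3 - <<'E'
from cell import ctrl
import cv2
for c in ("scene","side"):
    im=ctrl.camera(c); cv2.imwrite(f"pics/{c}0.png",im[:,:,::-1])
    m=ctrl.camera_model(c); print(c,m)
    for t in ("block","jig","post","side_bar","far_bar","mould","collar"):
        print(t,[(round(d["conf"],2),d["xyz"]) for d in ctrl.recognise(c,t)][:4])
s=ctrl.get_state(); print(s)
E
```

```text
pics
scene {'fx': 526.5786345751048, 'fy': 526.5786345751048, 'cx': 315.2695706276837, 'cy': 240.60977072926826, 'rvec': array([ 1.65549594,  1.65410546, -0.87165908]), 'tvec': array([ 0.01599638, -0.28348583,  1.65198774])}
block [(0.94, [0.3438, -0.2699, 0.0252]), (0.9, [0.6021, -0.0519, 0.043]), (0.82, [0.3563, 0.2049, 0.0305]), (0.73, [0.6333, -0.2683, 0.0282])]
jig [(0.61, [0.6603, 0.0378, 0.0087])]
post [(0.56, [0.5921, 0.0263, 0.0376]), (0.55, [0.6589, 0.1401, 0.0256])]
side_bar [(0.69, [0.6568, 0.1404, 0.0245])]
far_bar [(0.72, [0.7223, 0.0775, 0.0269])]
mould [(0.92, [0.7535, -0.0994, 0.0383])]
collar [(0.75, [0.6457, 0.4364, 0.0554]), (0.56, [0.4841, 0.1229, 0.0238])]
side {'fx': 550.3810042674825, 'fy': 550.3810042674825, 'cx': 327.85998907877706, 'cy': 234.03742741830624, 'rvec': array([ 0.18819031, -2.80854979,  1.31470962]), 'tvec': array([0.5284713 , 0.0927266 , 1.21005204])}
block [(0.97, [0.3372, 0.2224, 0.0293]), (0.89, [0.323, -0.2477, 0.029]), (0.67, [0.5763, -0.0379, 0.0369]), (0.61, [0.6175, -0.2542, 0.0329])]
jig [(0.92, [0.621, 0.072, 0.0064])]
post [(0.56, [0
[... 233 characters left out ...]
': 0.8, 'q': array([ 1.26932614e+00,  3.08037928e-01,  1.63378958e+00,  1.73821572e-06,
        1.19969346e+00, -6.96943405e-02]), 'joint_vel': array([ 9.35189711e-04,  8.08816194e-04,  9.57638969e-05,  8.11213761e-04,
       -8.58137120e-04, -1.00287371e-03]), 'effort': array([ 1.25166163e-03, -4.15230560e+01, -2.77063107e+01, -3.18133914e-05,
        7.38436283e-04,  7.61610039e-06]), 'position': array([0.14359427, 0.60829893, 0.24531569]), 'eef_rot': array([3.14152104e+00, 3.37559454e-06, 2.90981618e+00]), 'contact_force': array([ 0.12558952, -0.33187286,  0.00759543]), 'wrist_torque': array([ 0.05113722,  0.02104839, -0.04802522]), 'grasp_force': 0.0, 'gripper_width': 0.9980314137424845}
```

View pics/scene0.png

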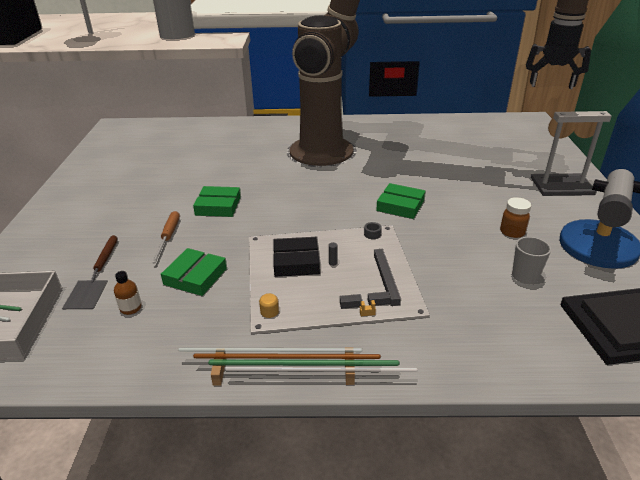

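View pics/side0.png

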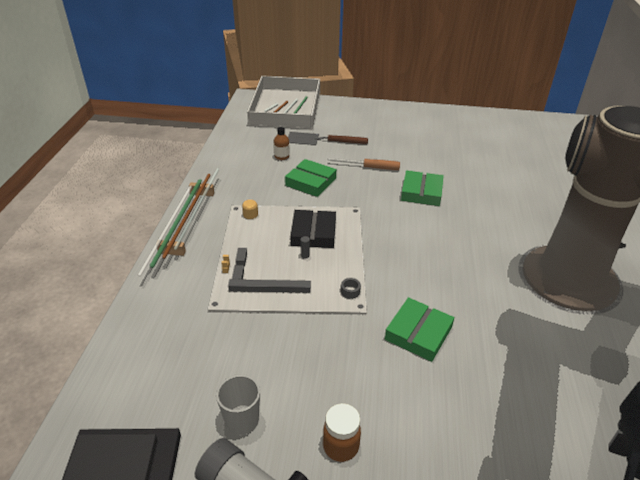

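The graphite block is the only dark one on the plate: scene (297,257), side (314,229). The three grooved green blocks are look-alikes to leave alone: scene (217,201), (195,271) and (401,200). The post is at scene (333,254), the side bar at (388,275) and the far bar at about (365,301). The mould is far right at (269,305), and the collar is near left at (373,230). Next I'll take a wrist view from above for a precise measurement.

```bash
cat > h.py <<'E'
from cell import ctrl
import numpy as np, cv2
from scipy.spatial.transform import Rotation as Ro
def cam(name):
    """K, R, t (world->camera) and picture"""
    s=ctrl.get_state(); im=ctrl.camera(name); m=ctrl.camera_model(name)
    K=np.array([[m["fx"],0,m["cx"]],[0,m["fy"],m["cy"]],[0,0,1]])
    if name=="wrist":
        T=np.eye(4); T[:3,:3]=Ro.from_euler("xyz",s["eef_rot"]).as_matrix(); T[:3,3]=s["position"]
        W=np.linalg.inv(T@m["T_tool_cam"]); R,t=W[:3,:3],W[:3,3]
    else: R,t=cv2.Rodrigues(m["rvec"])[0],m["tvec"]
    return K,R,t,im
def to_plane(uv,K,R,t,z):
    d=np.c_[np.asarray(uv,float),np.ones(len(uv))]@np.linalg.inv(K).T@R; o=-R.T@t
    return (o+d*((z-o[2])/d[:,2])[:,None])[:,:2]
def proj(P,K,R,t):
    return cv2.projectPoints(np.asarray(P,float),cv2.Rodrigues(R)[0],t,K,None)[0][:,0]
def rect(mask,c,z):
    m=max(cv2.findContours(mask.astype(np.uint8),0,1)[0],key=cv2.contourArea)[:,0]
    return cv2.minAreaRect((to_plane(m,*c,z)*1000).astype(np.float32))
E
python3 - <<'E'
from h import *
ctrl.gripper_to(0.4)
ctrl.goto([0.52,0.03,0.40],[np.pi,0,0.0])
print(ctrl.camera_model("wrist"))
K,R,t,im=cam("wrist"); cv2.imwrite("pics/w0.png",im[:,:,::-1])
print(ctrl.get_state()["time_s"], ctrl.get_state()["position"], "cam at",-R.T@t)
for n,z in (("jig",.008),("block",.038),("post",.058),("side_bar",.026),("far_bar",.026),("mould",.044),("collar",.03)):
    for d in ctrl.outline_of("wrist",n)[:2]: print(n,round(d["conf"],2),rect(d["mask"],(K,R,t),z))
    print(ctrl.recognise("wrist",n)[:1])
E
```

```text
{'fx': 377.5297653368975, 'fy': 377.5297653368975, 'cx': 320.6816895727236, 'cy': 241.14689974262404, 'T_tool_cam': array([[-1.37344230e-03, -9.63906578e-01, -2.66237156e-01,
         6.66733597e-02],
       [ 9.99998294e-01, -1.65267083e-03,  8.24754617e-04,
         4.89550677e-04],
       [-1.23498878e-03, -2.66235569e-01,  9.63907203e-01,
        -1.28636047e-01],
       [ 0.00000000e+00,  0.00000000e+00,  0.00000000e+00,
         1.00000000e+00]])}
3.9083 [0.51992698 0.03071001 0.39972292] cam at [0.586635   0.03025268 0.5283394 ]
jig 0.79 ((610.28369140625, 18.377853393554688), (316.2483825683594, 352.2978515625), 6.774547576904297)
[{'xyz': [0.634, 0.0416, 0.0073], 'conf': 0.78}]
block 0.95 ((341.05499267578125, 202.70095825195312), (98.3763427734375, 112.80702209472656), 64.79720306396484)
block 0.87 ((330.6383056640625, -261.05279541015625), (114.06302642822266, 109.39137268066406), 84.98722076416016)
[{'xyz': [0.6175, -0.2685, 0.0308], 'conf': 0.68}]
post 0.71 ((582.7360229492188, 25.233028411865234), (18.09185791015625, 18.600444793701172), 89.98844146728516)
post 0.23 ((4
[... 323 characters left out ...]
585824966430664, 19.865983963012695), 89.98828125)
[{'xyz': [0.6448, 0.1396, 0.0247], 'conf': 0.8}]
far_bar 0.7 ((450.75933837890625, 443.35455322265625), (55.0033073425293, 77.60920715332031), 77.23509216308594)
far_bar 0.66 ((711.2391967773438, 114.07133483886719), (24.126102447509766, 44.34074783325195), 7.674270153045654)
[{'xyz': [0.7162, 0.097, 0.0281], 'conf': 0.98}]
mould 0.97 ((723.5087890625, -98.09288024902344), (24.306821823120117, 41.95215606689453), 0.005356185138225555)
[{'xyz': [0.728, -0.0954, 0.0362], 'conf': 0.84}]
collar 0.66 ((474.2897033691406, 119.60910034179688), (39.74333190917969, 42.71349334716797), 43.906494140625)
[{'xyz': [0.4747, 0.1196, 0.0327], 'conf': 0.69}]
```

View pics/w0.png

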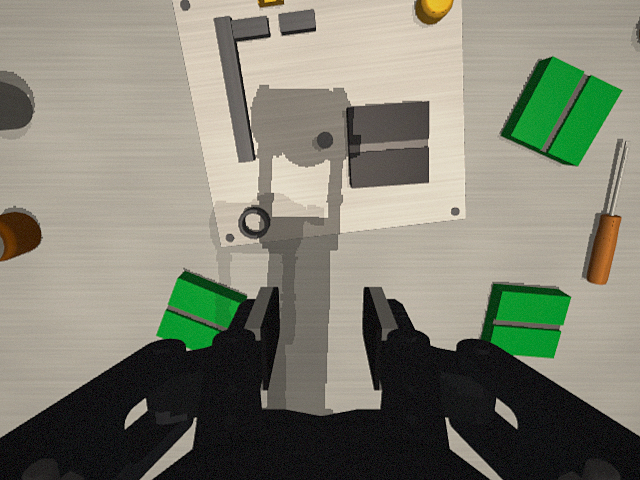

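The wrist view shows the dark block with its groove crosswise, its top at about (348–428, 101–187). The post is at (324,140), the side bar at (235,90) and the green blocks lie off the plate. The three block look-alikes here are green: (560,110), (530,320) and (200,310). I choose the dark one. Now I'll fit the plate and block poses to the image edges.

```bash
cat >> h.py <<'E'
from scipy.optimize import minimize
def seg(a,b,z,n=60): 
    w=np.linspace(0.03,0.97,n)[:,None]; return np.c_[np.array(a)*(1-w)+np.array(b)*w,np.full(n,z)]
def box(x0,x1,y0,y1,z):
    c=[(x0,y0),(x1,y0),(x1,y1),(x0,y1)]; return [seg(c[i],c[(i+1)%4],z) for i in range(4)]
JIG=np.vstack(box(-.16,.16,-.175,.175,.008)+box(-.045,.125,.105,.125,.026)+box(.1,.12,.005,.048,.026)+box(.1,.12,.062,.105,.026)
   +[np.c_[-.03+.01*np.cos(a:=np.linspace(0,6.28,60)),.01+.01*np.sin(a),np.full(60,.058)]])
BLK=np.vstack(box(-.05,.05,-.05,.05,.038)*2+[seg((-.05,-.005),(.05,-.005),.038),seg((-.05,.005),(.05,.005),.038)])
def grad(im,s):
    g=cv2.GaussianBlur(cv2.cvtColor(im,cv2.COLOR_RGB2GRAY).astype(np.float32),(0,0),s)
    g=np.hypot(cv2.Sobel(g,5,1,0),cv2.Sobel(g,5,0,1)); return np.minimum(g,np.percentile(g,97))
def fit(model,x0,cams):
    """plane pose (x,y,yaw) that lays the model's edges on the picture's edges"""
    x=np.array(x0,float)
    def P(x): c,s=np.cos(x[2]),np.sin(x[2]); return np.c_[model[:,:2]@np.array([[c,s],[-s,c]])+x[:2],model[:,2]]
    for sg in (4,2,1.2):
        gs=[(grad(c[3],sg),c) for c in cams]
        def f(x): return -sum(cv2.remap(g,proj(P(x),*c[:3]).astype(np.float32)[None],None,1).mean()/g.max() for g,c in gs)
        r=minimize(f,x,method="Nelder-Mead",options=dict(initial_simplex=x+np.vstack([np.zeros(3),np.diag([.004,.004,.03])*sg/3]),xatol=1e-5,fatol=1e-6)); x=r.x
    return x,r.fun/len(cams),P(x)
def inplate(pose,b):
    c,s=np.cos(pose[2]),np.sin(pose[2]); d=np.array(b[:2])-pose[:2]
    return np.array([c*d[0]+s*d[1],-s*d[0]+c*d[1],b[2]-pose[2]])
E
python3 - <<'E'
from h import *
ctrl.move_straight([0.56,0.03,0.42],velocity=0.2); ctrl.wait(.2)
W=cam("wrist"); S=cam("scene"); D=cam("side")
for n,cs in (("wrist",[W]),("scene",[S]),("side",[D]),("all",[W,S,D])):
    j,v,P=fit(JIG,(.6137,.019,.124),cs); 
    b0=(.600,-.054,.05+np.pi/2)
    b,vb,Q=fit(BLK,b0,cs)
    print(n,j.round(4),round(v,3),b.round(4),round(vb,3),inplate(j,b).round(4))
im=W[3].copy()
for p in np.vstack([fit(JIG,(.6137,.019,.124),[W])[2],fit(BLK,b0,[W])[2]]):
    u=proj([p],*W[:3])[0]; cv2.circle(im,tuple(int(v) for v in u),0,(255,0,0),-1)
cv2.imwrite("pics/w1.png",cv2.resize(im[0:300,140:500],None,fx=2,fy=2)[:,:,::-1])
print(ctrl.get_state()["time_s"])
E
```

```text
wrist [0.6128 0.0179 0.1183] -0.699 [ 0.5769 -0.0546  1.6458] -0.896 [-0.0442 -0.0677  1.5275]
scene [0.6338 0.0216 0.0978] -0.627 [ 0.6183 -0.0518  1.6624] -0.66 [-0.0225 -0.0716  1.5646]
side [0.6086 0.0382 0.1225] -0.632 [ 0.6188 -0.0548  1.6127] -0.49 [-1.2000e-03 -9.3600e-02  1.4901e+00]
all [0.6128 0.0187 0.1181] -0.636 [ 0.6214 -0.0513  1.6402] -0.516 [ 3.0000e-04 -7.0500e-02  1.5221e+00]
5.3333
```

View pics/w1.png

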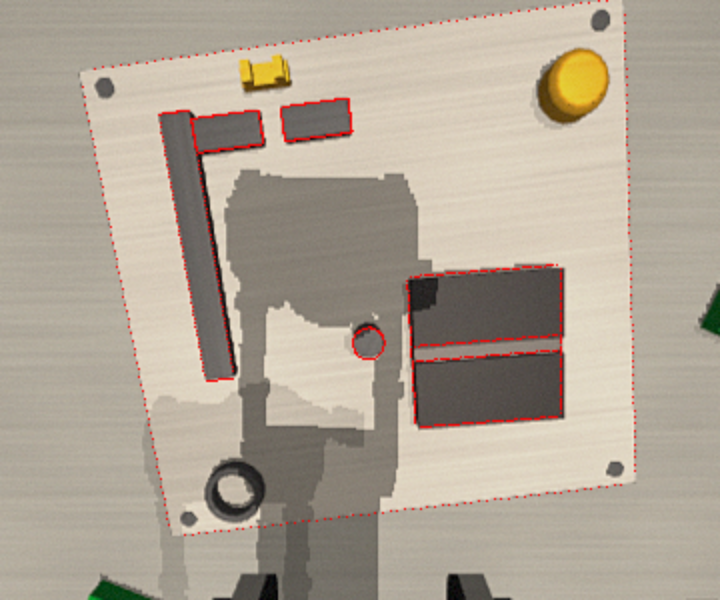

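The fit lies exactly on the picture: the plate at (0.613, 0.018) m with yaw 0.118, and the block at plate (−44, −68) mm. I'll push it left to the post with both fingers flat on its right side.

```bash
cat >> h.py <<'E'
JP=np.array([0.6128,0.0179,0.1183])
def w(p,z): c,s=np.cos(JP[2]),np.sin(JP[2]); return [JP[0]+c*p[0]-s*p[1],JP[1]+s*p[0]+c*p[1],z]
def rot(a): return [np.pi,0,JP[2]+a]            # push direction at plate angle a
def F(): 
    f=ctrl.get_state()["contact_force"]; c,s=np.cos(JP[2]),np.sin(JP[2]); return np.array([c*f[0]+s*f[1],-s*f[0]+c*f[1],f[2]])
def tcp(): p=ctrl.get_state()["position"]; return inplate(JP,[p[0],p[1],0])[:2]
def rep(*a): s=ctrl.get_state(); print(*a,"t",round(s["time_s"],2),"tcp",(tcp()*1000).round(1),"z",round(s["position"][2]*1000,1),"F",F().round(1))
E
python3 - <<'E'
from h import *
h=np.pi/2
ctrl.goto(w((-.044,-.146),.12),rot(h))
ctrl.move_straight(w((-.044,-.146),.045),velocity=.12); rep("above")
hit=ctrl.move_straight(w((-.044,-.146),.010),velocity=.025,threshold=3); rep("down",hit)
z=ctrl.get_state()["position"][2]+.003
ctrl.move_straight(w((-.044,-.146),z),velocity=.03); rep("z")
hit=ctrl.move_straight(w((-.044,-.105),z),velocity=.02,threshold=1.2); rep("touch",hit)
hit=ctrl.move_straight(w((-.044,tcp()[1]+.005),z),velocity=.02,threshold=10); rep("push5",hit)
E
```

```text
above t 7.82 tcp [ -43.4 -146.2] z 45.5 F [ 0.  -0.7  0.2]
down True t 8.74 tcp [ -44.2 -145.9] z 21.3 F [-0.5  0.1  3.5]
z t 9.02 tcp [ -44. -146.] z 24.2 F [ 0.2  0.7 -0.4]
touch True t 10.02 tcp [ -44.3 -129.6] z 23.9 F [ 0.9 -0.7 -0.2]
push5 False t 10.43 tcp [ -44.1 -124.5] z 24.2 F [ 0.4 -0.4 -0.9]
```

```bash
python3 - <<'E'
from h import *
z=ctrl.get_state()["position"][2]
hit=ctrl.move_straight(w((-.044,-.095),z),velocity=.02,threshold=5); rep("post",hit)
p=tcp()
ctrl.move_straight(w((-.044,p[1]-.012),z),velocity=.08)
ctrl.move_straight(w((-.044,p[1]-.03),.10),velocity=.15)
ctrl.goto([0.54,0.03,0.30],rot(0)); ctrl.wait(.2); rep("up")
W=cam("wrist"); b=fit(BLK,[*w((-.044,-.058),0)[:2],JP[2]+np.pi/2],[W]); j=fit(JIG,JP,[W]); 
print(inplate(JP,b[0]).round(4),b[1],j[0].round(4),j[1],inplate(j[0],b[0]).round(4))
cv2.imwrite("pics/w2.png",W[3][:,:,::-1])
E
```

```text
post True t 11.29 tcp [ -44.2 -109.3] z 23.9 F [ 0.2 -0.1 -0.1]
up t 14.06 tcp [-71.   20.4] z 299.4 F [ 0.1 -1.3  0.4]
[-0.0456 -0.048   1.5698] -0.8938283920288086 [0.6104 0.0185 0.113 ] -0.4775620996952057 [-0.043  -0.0491  1.5751]
```

View pics/w2.png

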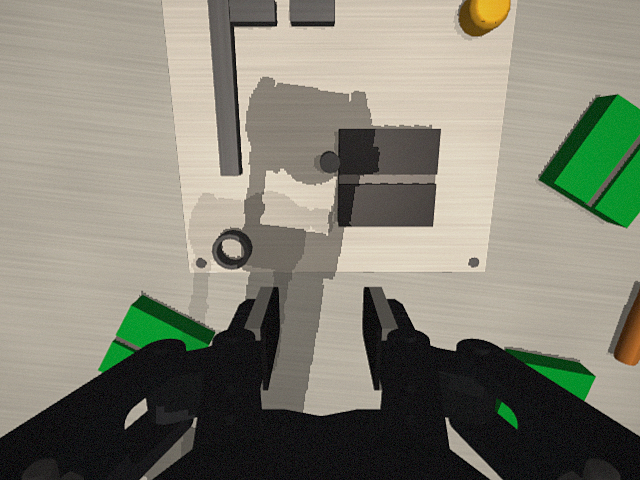

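The block is squared (groove at 90°) and its left side touches the post: block top at (338–440, 128–226), post at (330,161). Now the swing: both fingers flat on the near side, right of centre, turning with the block round the post.

```bash
python3 - <<'E'
from h import *
post=np.array([-.030,.0117]); z=.0242; OFF=np.array([-.061,-.014])
R=lambda a: np.array([[np.cos(a),-np.sin(a)],[np.sin(a),np.cos(a)]])
def tool(k,back=0): 
    a=k*np.pi/2; return post-R(a)@[.0156+(.003-.0156)*k,.060]+R(a)@(OFF-[back,0]), a
p,a=tool(0,.02)
ctrl.goto(w(p,.10),rot(0)); ctrl.move_straight(w(p,.045),velocity=.15); ctrl.move_straight(w(p,z),velocity=.05); rep("down")
hit=ctrl.move_straight(w(tool(0,-.001)[0],z),velocity=.03,threshold=6); rep("touch",hit)
for i in range(1,13):
    p,a=tool(i/12)
    hit=ctrl.move_straight(w(p,z),rot(a),velocity=.04,threshold=12)
    rep(i,hit,(p*1000).round(1))
    if hit: break
E
```

```text
down t 16.08 tcp [-126.9  -62.2] z 23.8 F [-0.2  0.5 -0.8]
touch False t 16.93 tcp [-106.4  -62.2] z 23.9 F [-2.6 -0.3  1.3]
1 False [-95.2 -71.5] t 17.43 tcp [-95.1 -71.6] z 24.1 F [-1.7 -1.  -0.9]
2 False [-82.8 -79.1] t 17.95 tcp [-82.4 -79. ] z 24.3 F [-0.9 -1.5 -0.2]
3 False [-69.5 -84.8] t 18.46 tcp [-69.3 -84.7] z 24.3 F [-0.3 -1.4  0.7]
4 False [-55.7 -88.6] t 18.97 tcp [-55.5 -88.6] z 24.3 F [-1.3 -1.3  0.1]
5 False [-41.6 -90.4] t 19.48 tcp [-41.4 -90.4] z 24.3 F [-0.2 -1.5 -0. ]
6 False [-27.4 -90.3] t 19.98 tcp [-27.3 -90.3] z 24.2 F [ 0.3 -1.5 -0.7]
7 False [-13.4 -88.3] t 20.48 tcp [-13.3 -88.3] z 24.3 F [ 0.6 -1.5  0.8]
8 False [ -0.  -84.4] t 20.98 tcp [  0.2 -84.4] z 24.3 F [ 0.2 -1.4 -0.3]
9 False [ 12.7 -78.7] t 21.48 tcp [ 12.9 -78.7] z 24.3 F [-0.  -1.6  0.7]
10 False [ 24.4 -71.3] t 21.98 tcp [ 24.7 -71.3] z 24.3 F [ 0.7 -1.5  0.3]
11 False [ 34.9 -62.5] t 22.47 tcp [ 35.1 -62.4] z 24.3 F [ 1.2 -1.9  0.7]
12 False [ 44.  -52.3] t 22.96 tcp [ 44.2 -52.2] z 24.3 F [ 1.2 -2.2  0.5]
```

```bash
python3 - <<'E'
from h import *
p=tcp(); z=.0242
ctrl.move_straight(w((p[0],p[1]-.012),z),velocity=.08)
ctrl.move_straight(w((p[0],p[1]-.03),.12),velocity=.2)
ctrl.goto(w((-.06,.01),.30),rot(0)); ctrl.wait(.2); rep("up")
W=cam("wrist"); b=fit(BLK,[*w((.030,.009),0)[:2],JP[2]],[W])
print(inplate(JP,b[0]).round(4),b[1])
cv2.imwrite("pics/w3.png",W[3][:,:,::-1])
E
```

```text
up t 25.58 tcp [-60.1   9.9] z 299.3 F [ 0.5 -0.6 -0.1]
[0.0314 0.008  0.0064] -0.8878998756408691
```

View pics/w3.png

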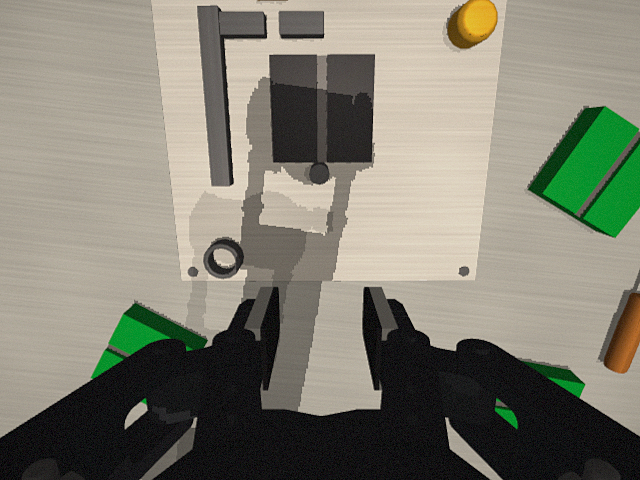

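The groove now runs along x (column 322, towards the notch at column 272), and the block stands just beyond the post at plate (31, 8) mm. Next I'll push left to the side bar and press.

```bash
cat >> h.py <<'E'
def mF(ax,n=5):
    v=[]
    for _ in range(n): ctrl.wait(.02); v.append(F()[ax])
    return np.mean(v)
def press(ax,z,line,f0,target=12.,limit=.006,hold=1.2):
    """step on along plate axis ax until the push is near target (against free reading f0), then hold it"""
    q=tcp().copy(); q[1-ax]=line; q0=q[ax]; f=f0-mF(ax)
    log=[]
    while f<target-.8 and q[ax]-q0<limit:
        q[ax]+=float(np.clip((target-f)*1e-4,.0001,.0005)); ctrl.move_straight(w(q,z),velocity=.01); f=f0-mF(ax); log.append((round((q[ax]-q0)*1e3,2),round(f,1)))
    print(log); t=ctrl.get_state()["time_s"]; h=[]
    while ctrl.get_state()["time_s"]-t<hold: h.append(round(f0-mF(ax),1))
    print("held",h)
E
python3 - <<'E'
from h import *
z=.0242; x=.031
ctrl.goto(w((x,-.075),.10),rot(np.pi/2)); ctrl.move_straight(w((x,-.075),.045),velocity=.15); ctrl.move_straight(w((x,-.075),z),velocity=.06); rep("down")
f0=mF(1); print("f0",f0)
hit=ctrl.move_straight(w((x,-.058),z),velocity=.05,threshold=15)
hit=ctrl.move_straight(w((x,-.016),z),velocity=.04,threshold=12); rep("near",hit)
if not hit:
    hit=ctrl.move_straight(w((x,.004),z),velocity=.012,threshold=5); rep("bar",hit)
    if hit: press(1,z,x,f0); rep("pressed")
E
```

```text
down t 28.13 tcp [ 30.6 -74.9] z 23.6 F [ 0.1 -0.1 -0.4]
f0 0.1714937632945847
near False t 29.91 tcp [ 31.  -15.5] z 24.2 F [ 0.6 -1.1  0. ]
bar True t 30.93 tcp [30.8 -4.2] z 23.7 F [ 0.3  0.1 -0.3]
[(np.float64(0.5), np.float64(3.5)), (np.float64(1.0), np.float64(5.6)), (np.float64(1.5), np.float64(7.1)), (np.float64(1.99), np.float64(8.2)), (np.float64(2.36), np.float64(9.2)), (np.float64(2.64), np.float64(9.7)), (np.float64(2.87), np.float64(10.3)), (np.float64(3.04), np.float64(10.6)), (np.float64(3.18), np.float64(11.5))]
held [np.float64(10.8), np.float64(11.1), np.float64(11.0), np.float64(10.9), np.float64(11.3), np.float64(11.1), np.float64(11.1), np.float64(10.7), np.float64(11.3), np.float64(11.3), np.float64(11.5), np.float64(11.4), np.float64(11.3), np.float64(11.2), np.float64(11.0)]
pressed t 35.37 tcp [30.3 -4.1] z 23.9 F [ -2.  -10.5  -1.9]
```

```bash
python3 - <<'E'
from h import *
z=.0242; x=.031
q=(x,-.0042+.0032+.0003)
ctrl.move_straight(w(q,z),velocity=.01); h=[]
for _ in range(11): h.append(round(.17-mF(1),1))
print(h); rep("held")
p=tcp()
ctrl.move_straight(w((x,p[1]-.015),z),velocity=.06); rep("free")
ctrl.move_straight(w((x,p[1]-.03),.11),velocity=.2)
ctrl.gripper_to(0.0)
y=.064
ctrl.goto(w((-.047,y),.11),rot(0)); z=.026
ctrl.move_straight(w((-.047,y),.05),velocity=.15); ctrl.move_straight(w((-.047,y),z),velocity=.05,threshold=6); rep("down")
W=cam("wrist"); cv2.imwrite("pics/w4.png",W[3][:,:,::-1])
f0=mF(0); print("f0",f0)
hit=ctrl.move_straight(w((-.024,y),z),velocity=.03,threshold=10); rep("near",hit)
if not hit:
    hit=ctrl.move_straight(w((-.004,y),z),velocity=.012,threshold=5); rep("bar",hit)
    if hit: press(0,z,y,f0,12.5); rep("pressed")
E
```

```text
[np.float64(12.2), np.float64(12.1), np.float64(12.0), np.float64(12.2), np.float64(12.1), np.float64(11.8), np.float64(11.9), np.float64(11.9), np.float64(12.2), np.float64(11.8), np.float64(12.0)]
held t 36.53 tcp [30.3 -4.1] z 24.0 F [ -1.8 -11.7  -1.6]
free t 36.99 tcp [ 31.5 -18.9] z 24.6 F [0.2 0.5 0. ]
down t 40.7 tcp [-47.1  64. ] z 25.7 F [0.  0.1 0.4]
f0 0.1888732961100102
near False t 41.75 tcp [-26.   64.1] z 25.4 F [-4.8 -0.8  2.9]
bar True t 43.09 tcp [-10.5  64.1] z 24.6 F [-0.5 -0.  -0.5]
[(np.float64(0.5), np.float64(0.2)), (np.float64(1.0), np.float64(1.8)), (np.float64(1.5), np.float64(4.9)), (np.float64(2.0), np.float64(6.0)), (np.float64(2.5), np.float64(6.8)), (np.float64(3.0), np.float64(7.7)), (np.float64(3.48), np.float64(8.4)), (np.float64(3.9), np.float64(9.0)), (np.float64(4.24), np.float64(10.1)), (np.float64(4.48), np.float64(10.8)), (np.float64(4.65), np.float64(10.6)), (np.float64(4.85), np.float64(10.9)), (np.float64(5.01), np.float64(11.0)), (np.float64(5.16), np.float64(11.7)), (np.float64(5.26), np.float64(11.7))]
held [np.float64(11.5), np.float64(11.6), np.float64(11.5), np.float64(11.7), np.float64(12.2), np.float64(11.6), np.float64(12.0), np.float64(12.0), np.float64(11.7), np.float64(11.6), np.float64(11.6), np.float64(11.6), np.float64(11.8), np.float64(11.9), np.float64(11.9)]
pressed t 49.59 tcp [-9.9 64. ] z 25.2 F [-11.3  -0.7   8.3]
```

```bash
python3 - <<'E'
from h import *
y=.064
ctrl.move_straight(w((-.030,y),.026),velocity=.06); rep("free")
ctrl.move_straight(w((-.047,y),.11),velocity=.2)
ctrl.goto(w((-.05,.045),.32),rot(0)); ctrl.wait(.2); rep("up")
W=cam("wrist"); b=fit(BLK,[*w((.050,.055),0)[:2],JP[2]],[W]); j=fit(JIG,JP,[W])
print(inplate(JP,b[0]).round(4),b[1],inplate(j[0],b[0]).round(4),j[0].round(4),j[1])
cv2.imwrite("pics/w5.png",cv2.resize(W[3][0:300,100:500],None,fx=2,fy=2)[:,:,::-1])
E
```

```text
free t 50.16 tcp [-29.4  64. ] z 26.3 F [ 0.3 -0.2 -0.3]
up t 51.78 tcp [-51.2  45.2] z 316.9 F [-0.1  0.1 -1.3]
[ 0.0502  0.0549 -0.0174] -0.745069682598114 [ 0.0484  0.0541 -0.0213] [0.6147 0.0187 0.1223] -0.6633765697479248
```

View pics/w5.png

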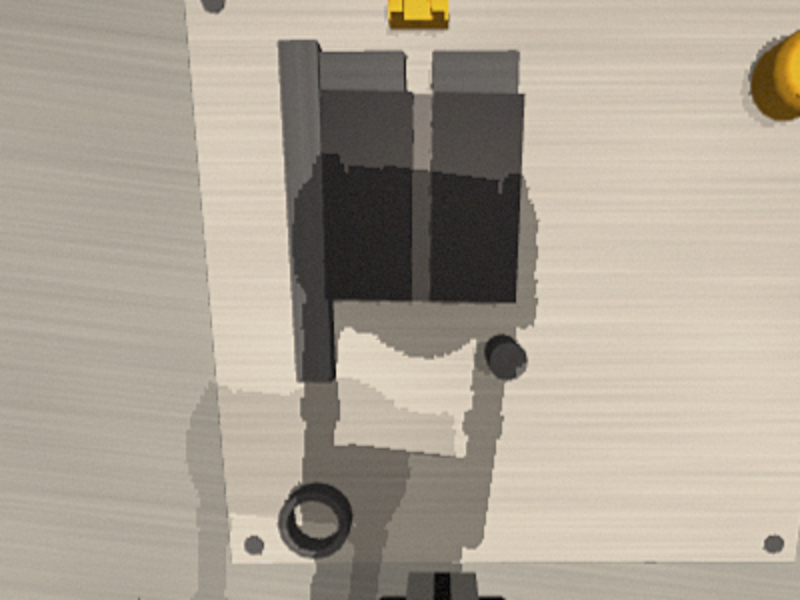

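The block sits in the corner with its groove (cols 413–431) in line with the notch (406–431). It looks turned slightly clockwise, with its far edge running from row 90 to row 95. I'll measure that from the clean edges without moving the arm.

```bash
python3 - <<'E'
from h import *
C={n:cam(n) for n in ("wrist","scene","side")}
near=seg((-.05,-.05),(-.05,.05),.038); far=seg((.05,-.05),(.05,.05),.038); right=seg((-.05,-.05),(.05,-.05),.038); left=seg((-.05,.05),(.05,.05),.038)
g=[seg((-.05,s),(.05,s),.038) for s in (-.005,.005)]
x0=[*w((.050,.055),0)[:2],JP[2]-.01]
for n in C:
    j=fit(JIG,JP,[C[n]])
    print(n,"jig",j[0].round(4),round(j[1],3))
    for nm,m in (("near+right+groove",[near,right]+g),("far+groove",[far]+g),("all",[BLK])):
        b=fit(np.vstack(m),x0,[C[n]]); print("  ",nm,inplate(JP,b[0]).round(4),round(b[1],3),"vs own jig",inplate(j[0],b[0]).round(4))
# straight-edge check in the wrist picture: darkness step, sub-pixel, plane z=.038
K,R,t,im=C["wrist"]; G=cv2.cvtColor(im,cv2.COLOR_RGB2GRAY).astype(np.float32)
def edge(fixed,axis,lo,hi,z):   # plate-frame samples across an edge
    pts=[]; vs=np.linspace(lo,hi,25); u=np.arange(-.006,.006,.0002)
    for v in vs:
        q=[(fixed+d,v) if axis==0 else (v,fixed+d) for d in u]
        pr=cv2.remap(G,proj([w(a,z) for a in q],K,R,t).astype(np.float32)[None],None,1)[0]
        d=np.abs(np.gradient(cv2.GaussianBlur(pr[None],(0,0),3)[0])); pts.append(fixed+u[d.argmax()])
    p=np.polyfit(vs,pts,1); r=np.abs(np.polyval(p,vs)-pts); k=r<.0008
    p=np.polyfit(vs[k],np.array(pts)[k],1); return p.round(4),round(np.polyval(p,(lo+hi)/2),4),k.sum()
print("near edge x(y)",edge(0,0,.012,.098,.038)); print("right edge y(x)",edge(.005,1,.005,.095,.038))
print("groove-",edge(.05,1,.005,.095,.038)); print("far edge",edge(.1,0,.01,.045,.038),edge(.1,0,.065,.1,.038))
print("sidebar right",edge(.105,1,-.04,-.005,.026),"farbar far",edge(.12,0,.01,.045,.026),edge(.12,0,.065,.1,.026),"farbar right",edge(.005,1,.102,.118,.026))
print("plate near",edge(-.16,0,-.1,.05,.008)); print(ctrl.get_state()["time_s"])
E
```

```text
wrist jig [0.6146 0.0188 0.1218] -0.668
   near+right+groove [ 0.0502  0.0548 -0.0218] -0.828 vs own jig [ 0.0485  0.054  -0.0253]
   far+groove [ 0.0503  0.0548 -0.0225] -0.648 vs own jig [ 0.0486  0.054  -0.026 ]
   all [ 0.0502  0.0549 -0.0187] -0.747 vs own jig [ 0.0485  0.0541 -0.0222]
scene jig [0.6329 0.0239 0.0848] -0.607
   near+right+groove [ 0.0516  0.0547 -0.0234] -0.689 vs own jig [0.0293 0.0521 0.0101]
   far+groove [-0.0413  0.095  -0.0942] -0.596 vs own jig [-0.065   0.0893 -0.0607]
   all [ 0.0525  0.0547 -0.0277] -0.577 vs own jig [0.0302 0.0521 0.0058]
side jig [0.6134 0.0204 0.1206] -0.732
   near+right+groove [ 0.0448  0.0599 -0.0019] -0.672 vs own jig [ 0.0441  0.0574 -0.0042]
   far+groove [ 0.0475  0.0065 -0.0218] -0.824 vs own jig [ 0.0467  0.004  -0.0241]
   all [ 0.0475  0.0589 -0.0171] -0.613 vs own jig [ 0.0467  0.0564 -0.0193]
near edge x(y) (array([ 0.0195, -0.0008]), np.float64(0.0002), np.int64(25))
right edge y(x) (array([-0.0201,  0.006 ]), np.float64(0.005), np.int64(24))
groove- (array([-0.0206,  0.0514]), np.float64(0.0504), np.int64(25))
far edge (array([0.0147, 0.0994]), np.float64(0.0998), np.int64(25)) (array([0.0118, 0.0998]), np.float64(0.1008), np.int64(25))
sidebar right (array([0.0225, 0.1037]), np.float64(0.1032), np.int64(21)) farbar far (array([-0.    ,  0.1212]), np.float64(0.1212), np.int64(25)) (array([0.0035, 0.1205]), np.float64(0.1208), np.int64(25)) farbar right (array([-0.0122,  0.0075]), np.float64(0.0061), np.int64(25))
plate near (array([-0.0057, -0.1582]), np.float64(-0.158), np.int64(7))
51.9833
```

Every view agrees that the block is turned about 0.02 rad clockwise. The off-centre far push, with an 8 N downward drag, turned it, so it isn't flush. To mend it I'll repeat the side press near the far end of the right face, which turns it counter-clockwise onto the side bar. Then I'll repeat the far press with the vertical force nulled.

```bash
cat >> h.py <<'E'
def press2(ax,z,line,target=12.,maxstep=.001,limit=.008,hold=1.05):
    q=tcp().copy(); q[1-ax]=line; q0=q[ax]; log=[]
    def rd(): 
        v=[]
        for _ in range(3): ctrl.wait(.015); v.append(F())
        v=np.mean(v,0); return .17-v[ax],v[2]
    f,fz=rd(); t=None
    while True:
        T=ctrl.get_state()["time_s"]
        if t is None and f>target-.9: t=T
        if t and T-t>hold: break
        if q[ax]-q0>limit: print("limit"); break
        if t is None or abs(f-target)>.7 or abs(fz)>2:
            q[ax]+=float(np.clip((target-f)*2e-4,-.0003,maxstep)); z+=float(np.clip(fz*1e-4,-.0002,.0004))
            ctrl.move_straight(w(q,z),velocity=.015)
        f,fz=rd(); log.append((round(float(f),1),round(float(fz),1)))
    print(log,"z",round(z,4),"pen",round(q[ax]-q0,4))
E
python3 - <<'E'
from h import *
z=.026; x=.070
ctrl.goto(w((x,-.022),.09),rot(np.pi/2)); ctrl.move_straight(w((x,-.022),z),velocity=.12); rep("down")
ctrl.move_straight(w((x,-.009),z),velocity=.05,threshold=8)
hit=ctrl.move_straight(w((x,.002),z),velocity=.02,threshold=5); rep("touch",hit)
press2(1,z,x); rep("pressed")
E
```

```text
down t 54.13 tcp [ 70.4 -22. ] z 26.2 F [-0.1  0.5  0.6]
touch True t 54.92 tcp [70.4 -4.1] z 25.7 F [ 0.4 -0.3  0.6]
[(4.8, -1.7), (7.7, -2.2), (9.0, -1.8), (10.6, -0.6), (11.8, -0.2), (10.5, -0.5), (12.5, -0.2), (12.0, -0.3), (11.9, -0.8), (12.3, -0.6), (12.3, 0.0), (12.3, -0.2), (11.9, -0.3), (12.3, -0.8), (12.7, -0.6), (11.7, -0.0), (11.9, -0.0)] z 0.0252 pen 0.0039
pressed t 57.58 tcp [69.6 -4. ] z 25.4 F [ -1.7 -10.6   0.7]
```

```bash
python3 - <<'E'
from h import *
p=tcp(); y=.060
ctrl.move_straight(w((.070,p[1]-.010),.026),velocity=.08)
ctrl.move_straight(w((.070,p[1]-.014),.085),velocity=.25)
ctrl.goto(w((-.025,y),.085),rot(0)); 
W=cam("wrist"); cv2.imwrite("pics/w6.png",W[3][:,:,::-1])
near=seg((-.05,-.05),(-.05,.05),.038); right=seg((-.05,-.05),(.05,-.05),.038); g=[seg((-.05,s),(.05,s),.038) for s in (-.005,.005)]
b=fit(np.vstack([near,right]+g),[*w((.050,.055),0)[:2],JP[2]],[W]); print(inplate(JP,b[0]).round(4),b[1])
ctrl.move_straight(w((-.025,y),.027),velocity=.12); rep("down")
hit=ctrl.move_straight(w((-.004,y),.027),velocity=.025,threshold=4); rep("touch",hit)
if hit: press2(0,.027,y); rep("pressed")
E
```

```text
[0.0508 0.0565 0.0029] -0.8218293190002441
down t 60.46 tcp [-24.7  59.9] z 27.0 F [ 1.1  0.1 -0.2]
touch True t 61.1 tcp [-9.7 60.1] z 26.7 F [-0.4  0.2 -0.1]
[(0.3, -0.4), (4.2, 2.4), (6.7, 3.0), (8.2, 4.1), (8.9, 4.0), (9.3, 3.2), (9.7, 2.1), (10.9, 2.0), (10.1, 1.7), (11.2, 1.4), (10.6, 1.4), (11.0, 0.7), (11.2, 1.7), (11.1, 1.1)] z 0.0297 pen 0.0078
pressed t 65.39 tcp [-8.9 60. ] z 26.8 F [-11.1  -1.4   1.5]
```

```bash
python3 - <<'E'
from h import *
y=.060
ctrl.move_straight(w((-.024,y),.028),velocity=.06); 
ctrl.move_straight(w((-.045,y),.20),velocity=.2); ctrl.wait(.15); rep("up")
W=cam("wrist"); cv2.imwrite("pics/w7.png",W[3][:,:,::-1])
near=seg((-.05,-.05),(-.05,.05),.038); right=seg((-.05,-.05),(.05,-.05),.038); g=[seg((-.05,s),(.05,s),.038) for s in (-.005,.005)]
for m in ([near,right]+g,[BLK]):
    b=fit(np.vstack(m),[*w((.050,.055),0)[:2],JP[2]],[W]); print(inplate(JP,b[0]).round(4),b[1])
E
```

```text
up t 67.08 tcp [-46.1  60.1] z 198.1 F [ 0.2 -0.1 -0.3]
[0.0515 0.0563 0.0066] -0.8968494534492493
[0.0513 0.0561 0.0022] -0.8169307112693787
```

View pics/w7.png

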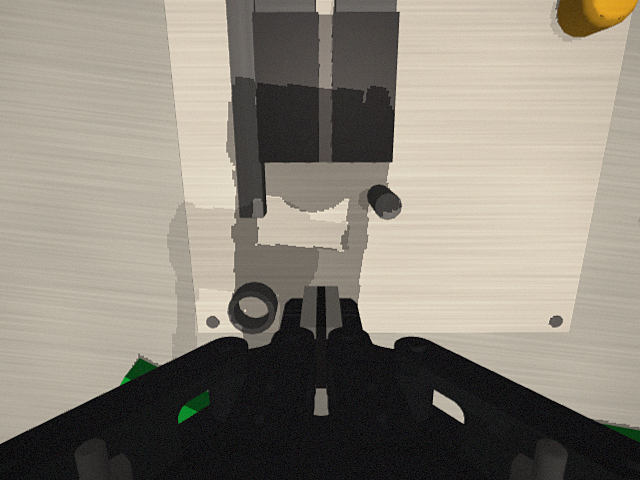

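The block is flush along the side bar (col 258) and square to the far bar. Its groove (cols 319–332) lines up with the notch (316–334), and the gripper touches nothing. I'm handing in.

```bash
python3 -c "
from cell import ctrl
print(ctrl.finish_job(), ctrl.get_state()['time_s'])"
```

```text
the job is handed in; nothing more can be done
the job is handed in; nothing more can be done
```

I turned the graphite block round the post and pressed it against the side bar (12 N), then the far bar (about 11 N, about 1 s each); it measured flush and in line with the notch, after one repeat of both presses to correct a 0.02 rad tilt, and I let go and handed in at about 67 s.

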